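# Fit the spreader blade to the blood-film maker and lower it onto the slide

### The job

Get the blood-film maker ready to spread: take the blue-gripped spreader blade out of the stand and slide it, edge down, into the leaning guides of the raised blade holder until it is fully home. Then swing the small red-knobbed lift lever on the head all the way down, so that the blade's edge comes down to the glass slide. Let go of everything, and leave the yellow-gripped blade and the other loose things where they are.

Things in the scene. Friction and masses are not known exactly. Their poses are not given: they have to be found in the camera images.
- spreader_blade_grip (a point): Centre of the ribbed blue grip of the blade to be fitted: grip 28 (x) x 12 (y) x 36 (z) mm, on top of a thin clear plate; the whole blade is 76 mm tall, 20 g. It stands upright in one of the stand's two slots. This point is 58 mm above the blade's lower edge. Axes: x along the blade's width, y across its thickness, z up from edge to grip. Works either way round (half turn about z).
- spreader_blade_edge (a point): Middle of the blue-gripped blade's lower (spreading) edge. Same axes; the grip's centre is at z = +58 mm. From the edge up: a clear tongue 20 mm wide (x), z 0 to 12 mm; a clear plate 30 mm wide with square shoulders, z 12 to 40 mm; both 3 mm thick (y); then the grip, z 40 to 76 mm.
- spare_blade: Spare blade, the same but with a yellow grip and a tongue 14 mm wide; it stands in the stand's other slot. Origin at the middle of its lower edge, z up.
- blade_stand: Grey moulded stand, 52 (x) x 96 (y) x 40 (z) mm, fixed to the table; origin at the centre of its underside. Two upright slots at x = 0, y = +23 and -23 mm, each 4 mm wide in y and 36 mm long in x, floor 6 mm above the table. The blades stand on that floor, thickness along y, grips 46 to 82 mm above the table; they lift straight out.
- film_maker: Blood-film maker, white and grey bench machine, 140 (x) x 196 (y) mm, deck 35 mm high, fixed to the table; origin at the centre of its underside, -x is its front, z up. A glass slide lies on its stage. Behind it, on two rods, a white head block (x 22 to 68, y -29 to +33 mm, top 92 mm, its screw 98 mm high) carries the blade holder in front and the lift lever on its -y side.
- slide_top (a point): Point on the top face of the glass slide under the blade, 40 mm above the table; the film maker's axes.
- blade_holder: Aluminium blade holder. Origin: where the middle of the blade's edge lies when fully home. z: up along the guides, leaning 35 degrees from vertical, upper end to the film maker's +y; x along the blade's width, y across its thickness. Two facing channels, slot 4.4 mm (y) by 32.5 mm (x), z 12 to 38 mm, flared over the top 6 mm; ledges at z = 12 stop the blade's shoulders, the tongue passes between.
- lift_lever (a joint): Lift lever: 0 is fully up (60 degrees above level, pointing up and to the film maker's front; holder raised), 1.1 rad is fully down on its stop (about level, pointing to the front; holder 9 mm lower, with the blade). Friction holds it where it is left; about 4 N at the knob moves it. The holder's height follows the lever in proportion.
- lever_knob (a point): Centre of the lever's red knob, a bar 15 mm in diameter and 28 mm long along the film maker's y; 60 mm from the pivot.
- lever_pivot (a point): Point on the lever's pivot axis level with the knob's centre, 68 mm above the table; the axis runs along the film maker's y. Seen from here the knob moves in an arc of 60 mm radius, from up and front to front.
- petri_dish: Petri dish, 63 mm across, 16 mm high, loose on the table; origin at the centre of its underside.
- dropper_red: White dropper bottle with a red cap, 24 mm across, 68 mm tall, loose; origin at the centre of its underside.
- dropper_green: White dropper bottle with a green cap, 24 mm across, 68 mm tall, loose; origin at the centre of its underside.
- timer: White lab timer with three keys, 66 x 66 x 19 mm, lying loose; origin at the centre of its underside.
- forceps: Steel forceps, 126 mm long, 8 mm high, lying loose on the right; origin at the centre of the underside.

How it is judged:
By the outcome, as a careful person would: the job done as asked, in the order asked, and still so for the second after the job is handed in, with the robot touching nothing.
It also fails if it takes over 48 s, if anything falls off the work surface, if the arm or the gripper's body presses on something with over 40 N, if the wrist force passes 120 N, or if a joint passes its speed limit or range.

### The arm

A 6-joint arm with a two-finger parallel gripper is mounted at the origin on a cart in front of the work surface, level with it; the furniture and walls round the work are solid. World frame = base frame: x ahead of the robot, y to its left, z up, the work surface at z = 0. Lengths are in m, angles in degrees, forces in N, time in s.
With the tool pointing down it reaches from about 0.4 to 0.825 m from the base axis. Payload 7 kg.
Tool frame: the origin (TCP) lies at the very end of the fingers, on their centre line; the grasp point (between the pads) lies 19 mm behind it; z points along the fingers, y is the direction in which the jaws open and shut (so a half turn about z gives the same grasp; the last joint's range is limited). The gripper opens to 88 mm and grips with 3 to 60 N. Pads are 19 mm wide; open, the fingers measure 130 mm over their backs; the gripper's body (78 mm by 193 mm) begins 47 mm behind the grasp point.
Start: joints at [-59.41, 20.546, 0.682, 0, -70.136, -16.507], TCP at [0.164, -0.655, 0.227] pointing down, gripper open.
Joint ranges: [-176.03, 176.03], [-82.01, 121.73], [-58.28, 71.71], [-173.87, 95.51], [-174.79, -0.11], [-173.66, 173.66]. Speed limits (degrees/s): [136.94, 136.94, 172.46, 180, 180, 180].

### API

Orientations are given as [roll, pitch, yaw] about the fixed x, y, z axes, in that order (R = Rz(yaw) Ry(pitch) Rx(roll)).
In Python, from plant import telemetry, optics, ctrl gives the robot as it stands.
- The arm moves only by the tool servo_tool, never from a script. Its argument "rows" is a list of rows, each a list of 3 entries, a list of its own where there are three numbers: the shift along the tool's x, y, z in m, then the turn, a rotation vector about the tool's x, y, z in units of 6 degrees (1.0 is 6 degrees), then the closure, from 0 (fully open) to 1 (shut). A call has 1 to 20 rows; each row shifts and turns the commanded pose from where the row before left it, along the tool's axes as they then stand; what a row does not reach is not made up. A row lasts 1/12 s, in which the tool goes at most 41.7 mm and 7.16 degrees, less where a joint would pass 70% of its speed; a pose out of reach is approached as far as the arm can. A call is refused whole if a number of a shift passes 0.0417 or a number of a turn 1, either way. A call with a gripper value outside its range is refused whole. The fingers move at their own pace and stop on an object; the grip force is fixed at half the most. Time passes only in rows, so rows that do not move let the fingers close. It gives the time, the measured TCP pose, the force and the opening at its end, in the units of the state.
- telemetry.get_obs(): the state, without advancing time (a new reading comes with each control period).
- optics.snapshot(name): name is "scene" or "top" or "wrist"; returns the picture (400x640x3 uint8, red, green, blue); there is no depth.
- optics.camera_info(name): a dict with "mtx" (3x3 intrinsics, pixels), "rvec" (rotation vector, rad) and "tvec" (3), from world to camera coordinates, as OpenCV has them. Camera axes: x right, y down, z forward; pixel columns grow to the right and rows downward; lengths in m; the calibration is good to about 2 mm. The wrist camera is an equidistant fisheye: a pixel r from the principal point sees the ray r / f radians off the axis. A picture is of the moment at which its call begins: read the wrist's pose just before it. camera_info takes no time and is no camera call; for the wrist camera it gives the pose at the moment of the call.
- ctrl.close_job(): hands the job in, once; it reports no verdict.
The state is a dict: "clock": time; "joint_pos": joint angles; "qvel": joint speeds; "tau": joint torques, N m; "tool_pos": TCP position; "orientation": TCP orientation; "force": force on the tool from outside, world axes, zero at the start; "moment": the same for the moment, N m; "opening": finger opening in m.
Only numpy, scipy, OpenCV 4.12 (cv2) and the standard library are available. Lean on these libraries where they do the work, as an engineer would, in place of code of your own. Each camera call takes 0.05 s, during which the arm holds its last target.

## Working session

There is one attempt and no reset: what is moved stays moved. The work goes in short steps, Python scripts to look and compute and a tool call to move; the robot and the scene stay as the last step left them, time stands still between calls to the robot, and variables do not carry over. Pictures are saved under pics/ and viewed, and the job is handed in when it is done.

Besides the shell and the picture viewer there is one more tool, called after ">>>" as name([rows], argument=value, ...), one row to a line, values as JSON. servo_tool: Moves the arm, as the interface text tells. Its arguments: {"type":"object","properties":{"rows":{"type":"array"}},"required":["rows"]}

```bash
mkdir -p pics; ls; python3 - <<'E'
from plant import telemetry, optics, ctrl
import cv2
print(telemetry.get_obs())
for n in ("scene","top","wrist"):
    i=optics.camera_info(n); print(n,i)
    im=optics.snapshot(n); cv2.imwrite(f"pics/{n}0.png",im[:,:,::-1])
E
```

```text
pics
{'clock': 0.0, 'joint_pos': array([-5.94091943e+01,  2.05924917e+01,  6.34575623e-01, -1.83465821e-02,
       -7.01396755e+01, -1.65053157e+01]), 'qvel': array([ 0.00275162, -0.04369552,  0.03539339, -0.02536123, -0.02419779,
        0.1320627 ]), 'tau': array([-8.65404490e-04, -5.82717061e+01,  2.93041921e+01,  6.99676797e+00,
        6.67884975e-03, -1.17167656e-04]), 'tool_pos': array([ 0.16409322, -0.6542333 ,  0.22562247]), 'orientation': array([ 1.79901530e+02, -1.11923017e-02, -1.65920748e+02]), 'force': array([-1.01072136, -0.0070723 , -0.24973553]), 'moment': array([0.00870507, 0.03452321, 0.03966699]), 'opening': 0.08758160749992276}
scene {'mtx': array([[394.43745172,   0.        , 318.8001919 ],
       [  0.        , 394.43745172, 200.72003252],
       [  0.        ,   0.        ,   1.        ]]), 'rvec': array([ 0.58506656, -2.41213531,  1.49536451]), 'tvec': array([0.44303163, 0.21433582, 1.08968881])}
top {'mtx': array([[485.37158981,   0.        , 316.55250956],
       [  0.        , 485.37158981, 196.58008937],
       [  0.        ,   0.        ,   1.        ]]), 'rvec': array([ 2.21855129, -2.15338024,  0.10745956]), 'tvec': array([-0.05540205,  0.49253281,  1.72953015])}
wrist {'mtx': array([[309.70691629,   0.        , 317.92304767],
       [  0.        , 309.70691629, 196.48913031],
       [  0.        ,   0.        ,   1.        ]]), 'rvec': array([-1.81841829, -2.33063137, -0.32511206]), 'tvec': array([ 0.67359506, -0.03373459,  0.39027044])}
```

View pics/scene0.png

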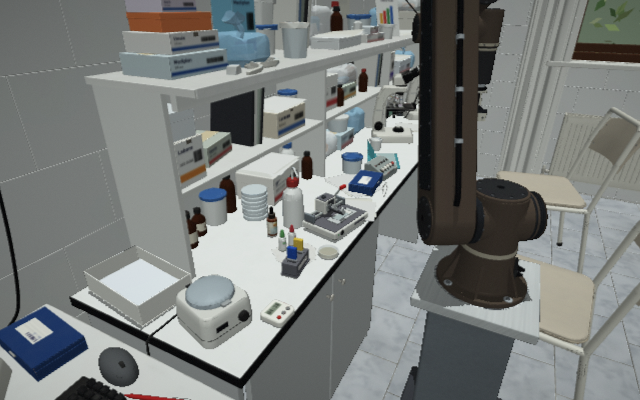

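View pics/top0.png

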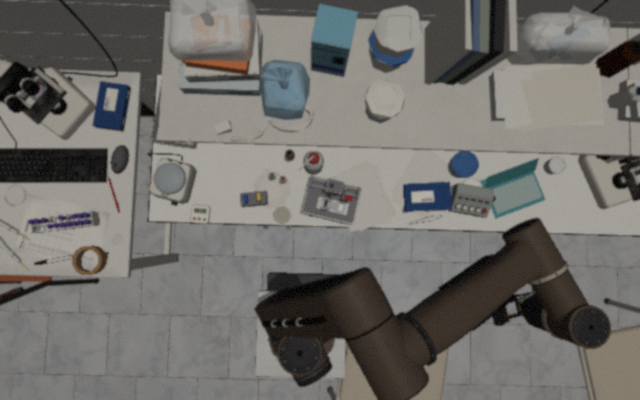

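View pics/wrist0.png

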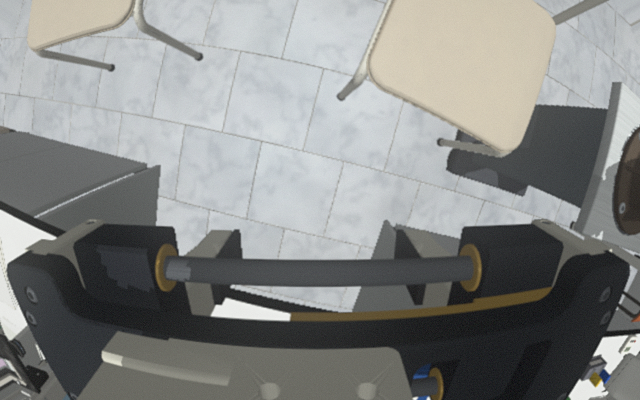

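```bash
cat > h.py <<'E'
import numpy as np, cv2
from scipy.spatial.transform import Rotation as R
def cam(i):
    Rm=cv2.Rodrigues(np.array(i["rvec"],float))[0]; t=np.array(i["tvec"],float).ravel()
    return i["mtx"],Rm,t
def ray(i,uv,fish=False):
    K,Rm,t=cam(i); x=(uv[0]-K[0,2])/K[0,0]; y=(uv[1]-K[1,2])/K[1,1]
    if fish:
        r=np.hypot(x,y); s=np.sin(r)/r if r>1e-9 else 1; d=np.array([x*s,y*s,np.cos(r)])
    else: d=np.array([x,y,1.])
    d=Rm.T@d; return -Rm.T@t, d/np.linalg.norm(d)
def proj(i,P,fish=False):
    K,Rm,t=cam(i); P=np.atleast_2d(P); c=P@Rm.T+t
    if fish:
        rr=np.hypot(c[:,0],c[:,1]); th=np.arctan2(rr,c[:,2]); s=th/np.maximum(rr,1e-12)
        xy=c[:,:2]*s[:,None]
    else: xy=c[:,:2]/c[:,2:]
    return xy*K[0,0]+K[:2,2]
def plane(i,uv,z,fish=False):
    o,d=ray(i,uv,fish); return o+d*(z-o[2])/d[2]
def tri(rays):
    A=np.zeros((3,3));b=np.zeros(3)
    for o,d in rays:
        M=np.eye(3)-np.outer(d,d);A+=M;b+=M@o
    p=np.linalg.solve(A,b); return p,[np.linalg.norm((np.eye(3)-np.outer(d,d))@(p-o))*1e3 for o,d in rays]
def Rrpy(o): return R.from_euler('xyz',o,degrees=True).as_matrix()
E
python3 - <<'E'
from h import *
from plant import optics
s=cv2.imread("pics/scene0.png");t=cv2.imread("pics/top0.png")
c=s[170:290,240:400];cv2.imwrite("pics/s0c.png",cv2.resize(c,None,fx=5,fy=5,interpolation=cv2.INTER_CUBIC))
c=t[140:240,230:380];cv2.imwrite("pics/t0c.png",cv2.resize(c,None,fx=5.2,fy=5.2,interpolation=cv2.INTER_CUBIC))
it=optics.camera_info("top")
for uv in [(247,198),(261,198),(332,200),(347,198)]: print(uv,plane(it,uv,0.06))
for n in("scene","top"):print(ray(optics.camera_info(n),(320,200)))
E
```

```text
(247, 198) [0.47823357 0.20418582 0.06      ]
(261, 198) [0.47972946 0.15506769 0.06      ]
(332, 200) [ 0.48026724 -0.0949379   0.06      ]
(347, 198) [ 0.4889497  -0.14768325  0.06      ]
(array([-0.00412676,  0.98649231,  0.67561413]), array([ 0.4039642 , -0.79978097, -0.44403077]))
(array([ 0.34839883, -0.01628116,  1.76501719]), array([ 0.07634676, -0.02126042, -0.99685464]))
```

View pics/s0c.png

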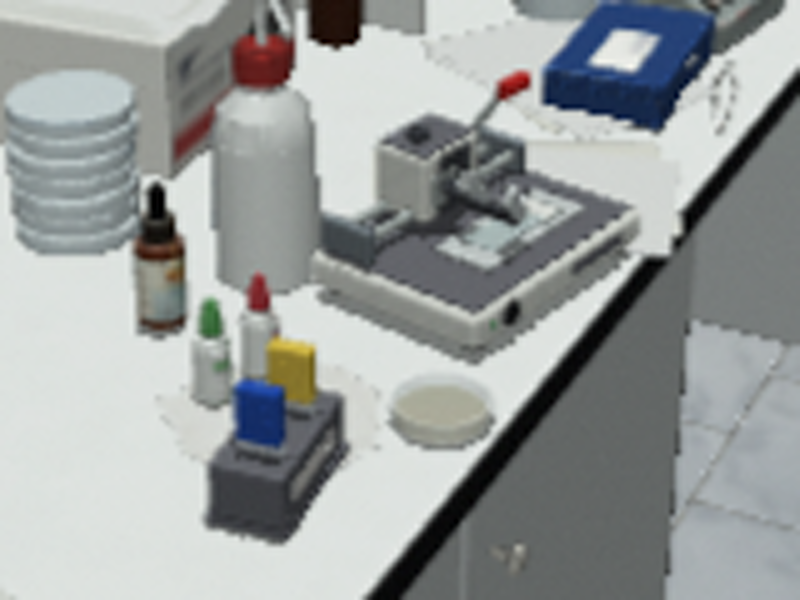

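View pics/t0c.png

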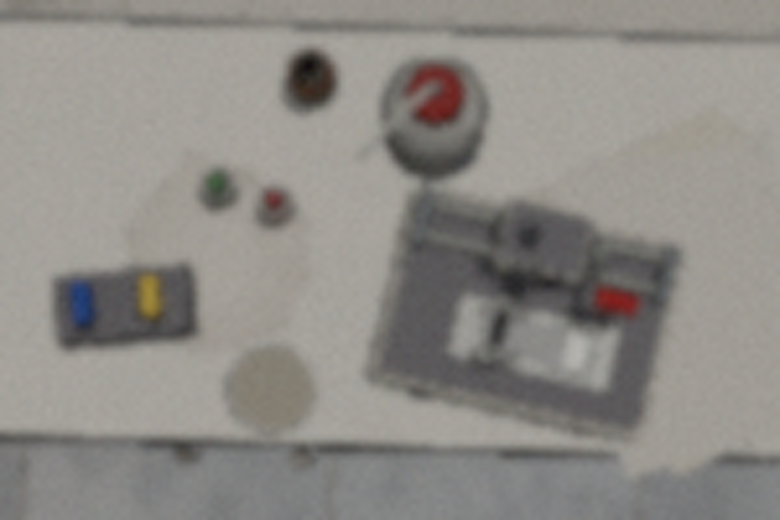

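```bash
python3 - <<'E'
from h import *
from plant import optics,telemetry
i=optics.camera_info("wrist");o=telemetry.get_obs();K,Rm,t=cam(i)
T=Rrpy(o["orientation"]); c=-Rm.T@t
print(T.T@(c-o["tool_pos"])); print((T.T@Rm.T).round(3))
E
```

```text
[ 0.07367149  0.00042524 -0.1576702 ]
[[ 0.    -0.962 -0.272]
 [ 1.     0.     0.001]
 [-0.    -0.272  0.962]]
```

>>> servo_tool([
  [[-0.022, 0.031, -0.002], [0, 0, 0], 0],
  [[-0.022, 0.031, -0.002], [0, 0, 0], 0],
  [[-0.022, 0.031, -0.002], [0, 0, 0], 0],
  [[-0.022, 0.031, -0.002], [0, 0, 0], 0],
  [[-0.022, 0.031, -0.002], [0, 0, 0], 0],
  [[-0.022, 0.031, -0.002], [0, 0, 0], 0],
  [[-0.022, 0.031, -0.002], [0, 0, 0], 0],
  [[-0.022, 0.031, -0.002], [0, 0, 0], 0],
  [[-0.022, 0.031, -0.002], [0, 0, 0], 0],
  [[-0.022, 0.031, -0.002], [0, 0, 0], 0],
  [[-0.022, 0.031, -0.002], [0, 0, 0], 0],
  [[-0.022, 0.031, -0.002], [0, 0, 0], 0],
  [[-0.022, 0.031, -0.002], [0, 0, 0], 0],
  [[-0.022, 0.031, -0.002], [0, 0, 0], 0],
  [[-0.022, 0.031, -0.002], [0, 0, 0], 0],
  [[-0.022, 0.031, -0.002], [0, 0, 0], 0],
  [[-0.022, 0.031, -0.002], [0, 0, 0], 0],
  [[-0.022, 0.031, -0.002], [0, 0, 0], 0],
])

```text
clock: 1.65
tool_pos: [0.4125, -0.0151, 0.263]
orientation: [180.0, 0.1, -165.9]
force: [0.8, -0.8, 0.6]
opening: 0.0874
```

```bash
cat > snap.py <<'E'
import sys,pickle,cv2
from plant import optics,telemetry
n=sys.argv[1]; i=optics.camera_info("wrist");o=telemetry.get_obs(); im=optics.snapshot("wrist")
cv2.imwrite(f"pics/{n}.png",im[:,:,::-1]); pickle.dump((i,o),open(f"pics/{n}.pkl","wb")); print(o["tool_pos"],o["orientation"],o["force"],o["opening"])
E
python3 snap.py w1
```

```text
[ 0.412536   -0.01510453  0.26295076] [ 1.79982500e+02  5.84156812e-02 -1.65884595e+02] [ 0.76533676 -0.77047755  0.60002605] 0.08743007164285183
```

View pics/w1.png

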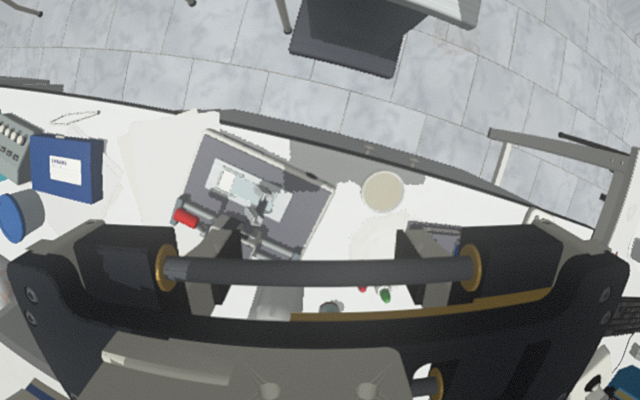

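>>> servo_tool([
  [[-0.017, -0.02, -0.008], [0, 0, 0], 0],
  [[-0.017, -0.02, -0.008], [0, 0, 0], 0],
  [[-0.017, -0.02, -0.008], [0, 0, 0], 0],
  [[-0.017, -0.02, -0.008], [0, 0, 0], 0],
  [[0, 0, 0], [0, 0, 0], 0],
  [[0, 0, 0], [0, 0, 0], 0],
])

```text
clock: 2.2
tool_pos: [0.4985, -0.0788, 0.2939]
orientation: [180.0, -0.1, -166.0]
force: [-0.5, -0.4, -0.3]
opening: 0.0876
```

```bash
python3 snap.py w2;  python3 -c "
import cv2
a=cv2.imread('pics/w2.png');cv2.imwrite('pics/w2c.png',cv2.resize(a[90:280,200:440],None,fx=3.3,fy=3.1,interpolation=cv2.INTER_CUBIC))"
```

```text
[ 0.49851957 -0.07882258  0.29393262] [ 1.79990781e+02 -7.30701607e-02 -1.66021551e+02] [-0.52713008 -0.41425307 -0.34248936] 0.0875507097692533
```

View pics/w2.png

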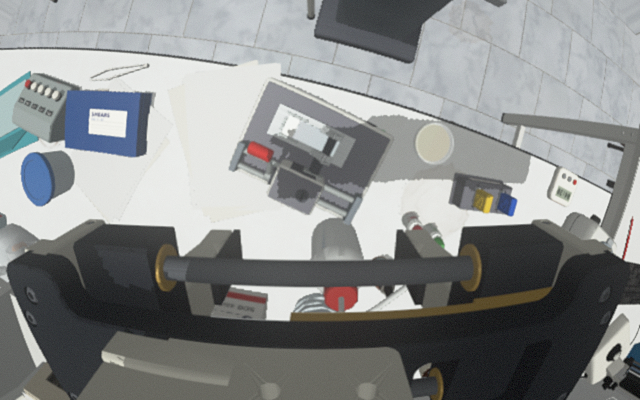

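View pics/w2c.png

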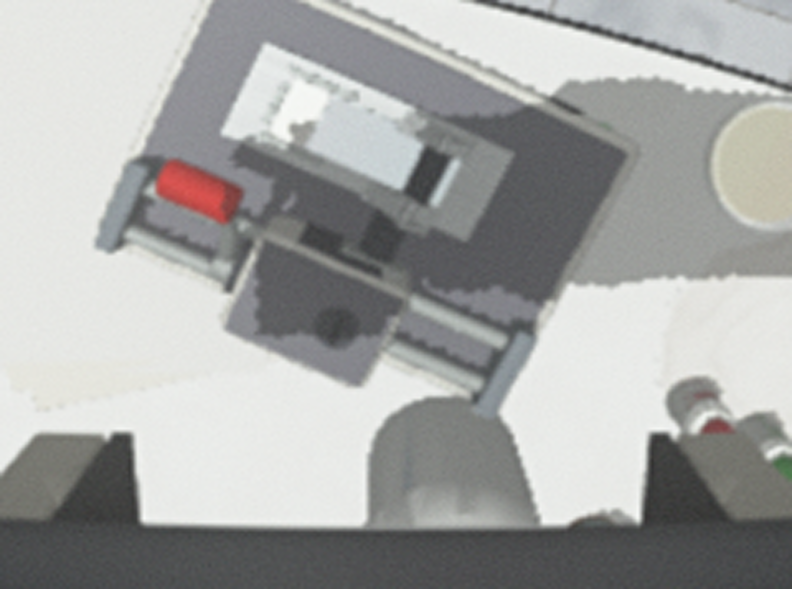

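>>> servo_tool([
  [[-0.008, 0.031, 0], [0, 0, 0], 0],
  [[-0.008, 0.031, 0], [0, 0, 0], 0],
  [[-0.008, 0.031, 0], [0, 0, 0], 0],
  [[-0.008, 0.031, 0], [0, 0, 0], 0],
  [[-0.008, 0.031, 0], [0, 0, 0], 0],
  [[0, 0, 0], [0, 0, 0], 0],
  [[0, 0, 0], [0, 0, 0], 0],
])

```text
clock: 2.83
tool_pos: [0.498, 0.0835, 0.2944]
orientation: [180.0, -0.0, -165.7]
force: [0.0, -0.9, 0.6]
opening: 0.0874
```

```bash
python3 snap.py w3;  python3 -c "
import cv2
a=cv2.imread('pics/w3.png');cv2.imwrite('pics/w3c.png',cv2.resize(a[80:230,100:290],None,fx=4,fy=4,interpolation=cv2.INTER_CUBIC))
cv2.imwrite('pics/w3d.png',cv2.resize(a[120:220,350:500],None,fx=5,fy=5,interpolation=cv2.INTER_CUBIC))
a=cv2.imread('pics/w2.png');cv2.imwrite('pics/w2d.png',cv2.resize(a[130:230,420:570],None,fx=5,fy=5,interpolation=cv2.INTER_CUBIC))
cv2.imwrite('pics/w2e.png',cv2.resize(a[75:225,210:400],None,fx=4,fy=4,interpolation=cv2.INTER_CUBIC))"
```

```text
[0.49797778 0.08347691 0.29438741] [ 1.79989550e+02 -2.21191393e-02 -1.65715052e+02] [ 0.03634597 -0.89335374  0.61749485] 0.08742303795262948
```

View pics/w3.png

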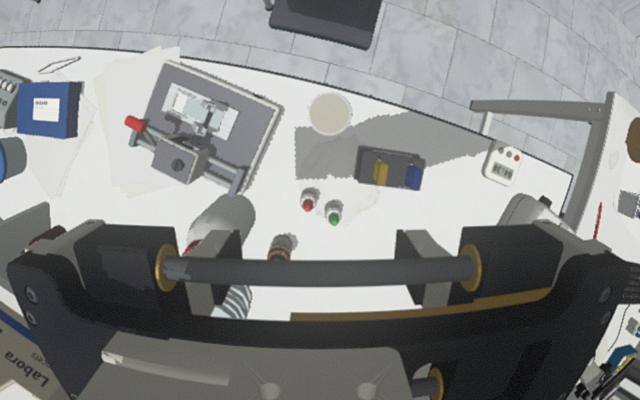

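View pics/w3c.png

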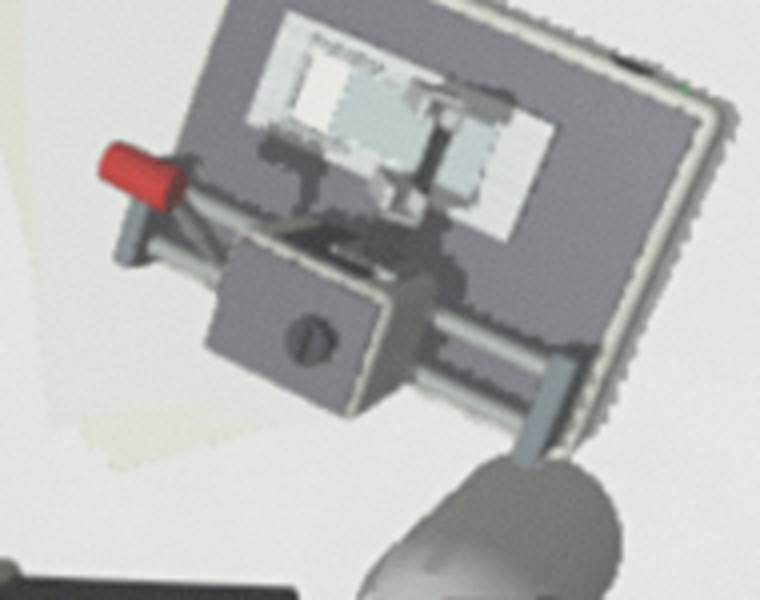

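View pics/w3d.png

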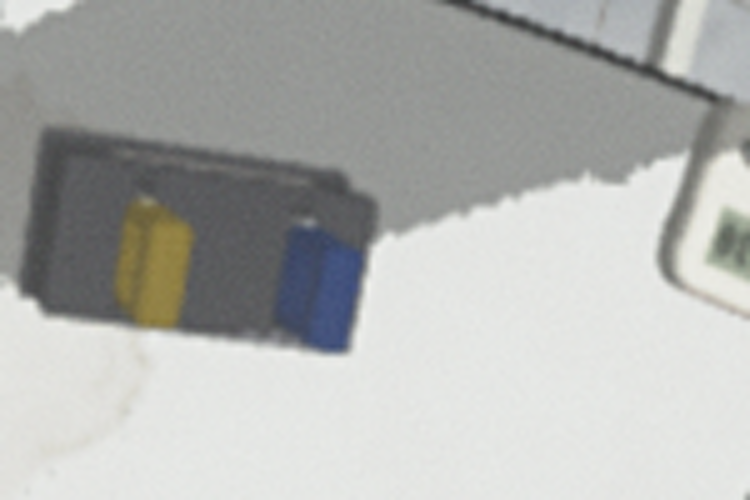

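View pics/w2d.png

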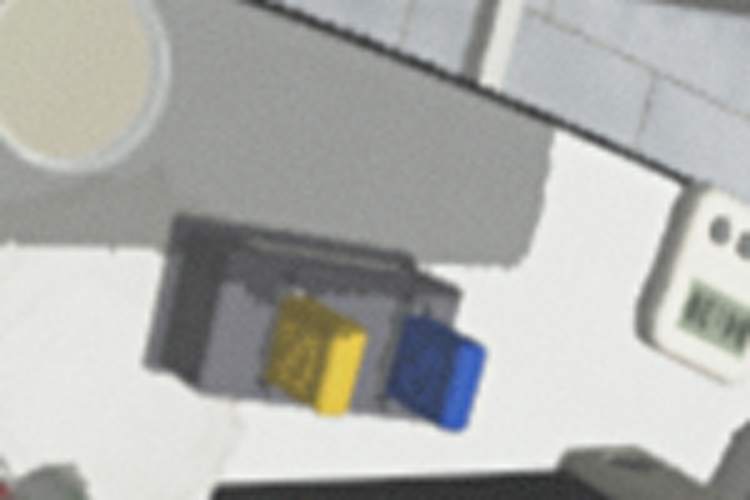

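View pics/w2e.png

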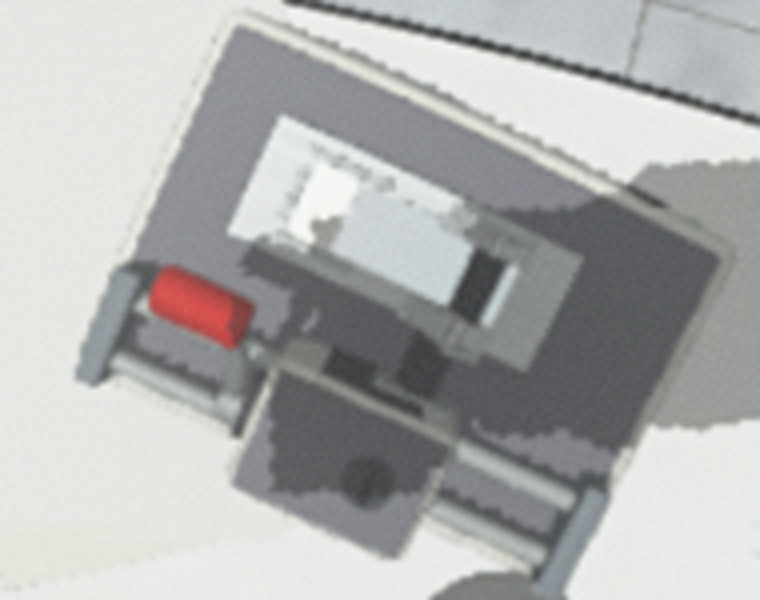

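```bash
cat > fit.py <<'E'
from h import *
import pickle
from scipy.optimize import least_squares
I={n:pickle.load(open(f"pics/{n}.pkl","rb"))[0] for n in("w2","w3")}
f2=lambda u,v:(210+u/4,75+v/4); f3=lambda u,v:(100+u/4,80+v/4)
g3=lambda u,v:(350+u/5,120+v/5); g2=lambda u,v:(420+u/5,130+v/5)
obs=[("w2",(22,-29,92),f2(275,368)),("w2",(22,33,92),f2(455,435)),("w2",(68,33,92),f2(400,558)),("w2",(68,-29,92),f2(232,485)),
("w2",(-70,98,35),f2(735,250)),("w2",(-70,-98,35),f2(235,12)),
("w3",(22,-29,92),f3(245,232)),("w3",(22,33,92),f3(392,300)),("w3",(68,33,92),f3(350,415)),("w3",(68,-29,92),f3(205,345)),("w3",(-70,98,35),f3(722,105))]
def M(p,P):
    c,s=np.cos(p[2]),np.sin(p[2]);P=np.array(P)/1e3
    return np.array([p[0]+c*P[0]-s*P[1],p[1]+s*P[0]+c*P[1],P[2]+(p[3] if len(p)>3 else 0)])
def res(p): return np.concatenate([proj(I[n],M(p,P),True)[0]-uv for n,P,uv in obs])
if __name__=="__main__":
    r=least_squares(res,[.48,-.095,-.2]);print(r.x,np.degrees(r.x[2]));print(r.fun.reshape(-1,2).round(1).tolist())
    r=least_squares(res,[.48,-.095,-.2,0]);print(r.x,np.degrees(r.x[2]));print(r.fun.reshape(-1,2).round(1).tolist())
    for nm,a,b in(("blue",g2(462,387),g3(339,297)),("yel",g2(342,370),g3(168,273)),
       ("holderc?",f2(485,280),f3(430,150)),("knob",f2(200,305),f3(142,173))):
        print(nm,tri([ray(I["w2"],a,True),ray(I["w3"],b,True)]))
    for a,b in (((330,240),(312,345)),((365,250),(348,352))):
        d=plane(I["w3"],g3(*b),.082,True)-plane(I["w3"],g3(*a),.082,True);print(d)
    for a,b in (((455,345),(440,425)),((487,348),(465,430))):
        d=plane(I["w2"],g2(*b),.082,True)-plane(I["w2"],g2(*a),.082,True);print(d)
E
python3 fit.py
```

```text
[ 0.48126873 -0.09241362 -0.19198129] -10.999717664863034
[[0.9, -3.2], [3.3, 1.5], [1.0, 3.6], [-3.1, 1.5], [3.5, -1.4], [-2.6, -3.4], [-3.0, -2.4], [0.7, -0.6], [-0.1, 3.5], [-2.9, 1.8], [1.0, -0.2]]
[ 0.48350222 -0.09407607 -0.19440551 -0.01193873] -11.138615136612014
[[0.3, -3.5], [1.2, 0.6], [-0.6, 1.8], [-3.3, 0.1], [-0.1, -0.7], [-2.5, -1.2], [-0.1, -1.9], [2.6, -0.5], [2.0, 2.6], [0.2, 1.4], [0.5, 1.4]]
blue (array([0.47586758, 0.21063886, 0.07772603]), [np.float64(0.5225490080063828), np.float64(0.5225490080064483)])
yel (array([0.4812583 , 0.16438328, 0.07925011]), [np.float64(0.3511571257347467), np.float64(0.3511571257346858)])
holderc? (array([ 0.46409212, -0.06982429,  0.06850934]), [np.float64(0.6560915056683015), np.float64(0.6560915056682735)])
knob (array([ 0.48368064, -0.14737395,  0.11689842]), [np.float64(0.1442444884762085), np.float64(0.14424448847615812)])
[0.02710096 0.00400846 0.        ]
[0.02645437 0.00419586 0.        ]
[0.02365285 0.00526955 0.        ]
[2.50703184e-02 3.08133662e-03 5.55111512e-17]
```

>>> servo_tool([
  [[-0.002, 0.026, 0.024], [0, 0, 0], 0.68],
  [[-0.002, 0.026, 0.024], [0, 0, 0], 0.68],
  [[-0.002, 0.026, 0.024], [0, 0, 0], 0.68],
  [[-0.002, 0.026, 0.024], [0, 0, 0], 0.68],
  [[-0.002, 0.026, 0.024], [0, 0, 0], 0.68],
  [[0, 0, 0], [0, 0, 0.6], 0.68],
  [[0, 0, 0], [0, 0, 0.6], 0.68],
  [[0, 0, 0], [0, 0, 0], 0.68],
  [[0, 0, 0], [0, 0, 0], 0.68],
])

```text
clock: 3.63
tool_pos: [0.4771, 0.2097, 0.1747]
orientation: [180.0, 0.0, -173.1]
force: [0.3, -0.2, 0.6]
opening: 0.0334
```

```bash
python3 snap.py w4;  python3 -c "
import cv2
a=cv2.imread('pics/w4.png');cv2.imwrite('pics/w4c.png',cv2.resize(a[120:320,220:420],None,fx=3,fy=3,interpolation=cv2.INTER_CUBIC))"
```

```text
[0.47706636 0.20965352 0.17468602] [ 1.79999196e+02  2.48560435e-03 -1.73052049e+02] [ 0.29223173 -0.15726104  0.59418362] 0.03338737224668383
```

View pics/w4.png

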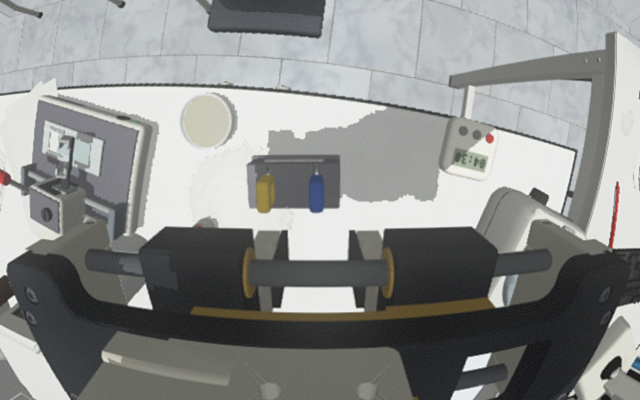

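View pics/w4c.png

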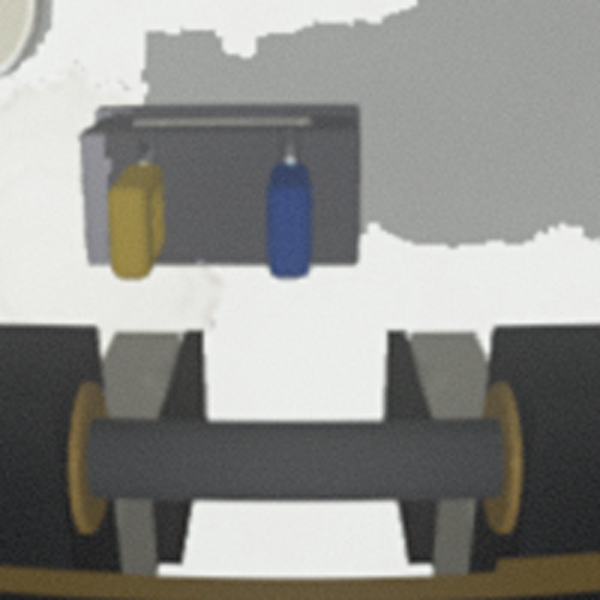

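>>> servo_tool([
  [[0.0015, -0.001, 0.025], [0, 0, 0], 0.68],
  [[0, 0, 0.025], [0, 0, 0], 0.68],
  [[0, 0, 0.015], [0, 0, 0], 0.68],
  [[0, 0, 0], [0, 0, 0], 0.68],
  [[0, 0, 0], [0, 0, 0], 0.68],
])

```text
clock: 4.1
tool_pos: [0.4758, 0.2085, 0.1097]
orientation: [-180.0, -0.0, -173.1]
force: [0.4, 0.3, 0.7]
opening: 0.0283
```

```bash
python3 snap.py w5;  python3 -c "
import cv2
a=cv2.imread('pics/w5.png');cv2.imwrite('pics/w5c.png',cv2.resize(a[120:320,220:420],None,fx=3,fy=3,interpolation=cv2.INTER_CUBIC))"
```

```text
[0.47577523 0.20854975 0.10968077] [-1.79955192e+02 -3.73813331e-02 -1.73090311e+02] [0.44046072 0.31950376 0.73348176] 0.02830265150345576
```

View pics/w5c.png

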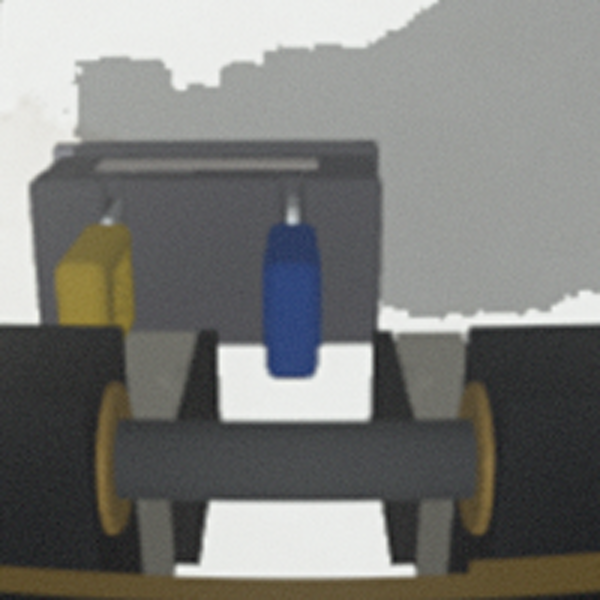

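>>> servo_tool([
  [[0.0015, -0.0008, 0.02], [0, 0, 0], 0.68],
  [[0, 0, 0.02], [0, 0, 0], 0.68],
  [[0, 0, 0.02], [0, 0, 0], 0.68],
  [[0, 0, 0], [0, 0, 0], 0.68],
  [[0, 0, 0], [0, 0, 0], 1],
  [[0, 0, 0], [0, 0, 0], 1],
  [[0, 0, 0], [0, 0, 0], 1],
  [[0, 0, 0], [0, 0, 0], 1],
  [[0, 0, 0], [0, 0, 0], 1],
  [[0, 0, 0], [0, 0, 0], 1],
  [[0, 0, 0], [0, 0, 0], 1],
])

```text
clock: 5.07
tool_pos: [0.4753, 0.2084, 0.0512]
orientation: [180.0, 0.1, -173.1]
force: [0.5, -4.3, 7.8]
opening: 0.012
```

```bash
python3 snap.py w6;  python3 -c "
import cv2
a=cv2.imread('pics/w6.png');cv2.imwrite('pics/w6c.png',cv2.resize(a[120:320,220:420],None,fx=3,fy=3,interpolation=cv2.INTER_CUBIC))"
```

```text
[0.47527765 0.20840781 0.05117872] [ 1.79973646e+02  1.17157483e-01 -1.73077906e+02] [ 0.47017707 -4.33478545  7.75861637] 0.011990659287250122
```

View pics/w6c.png

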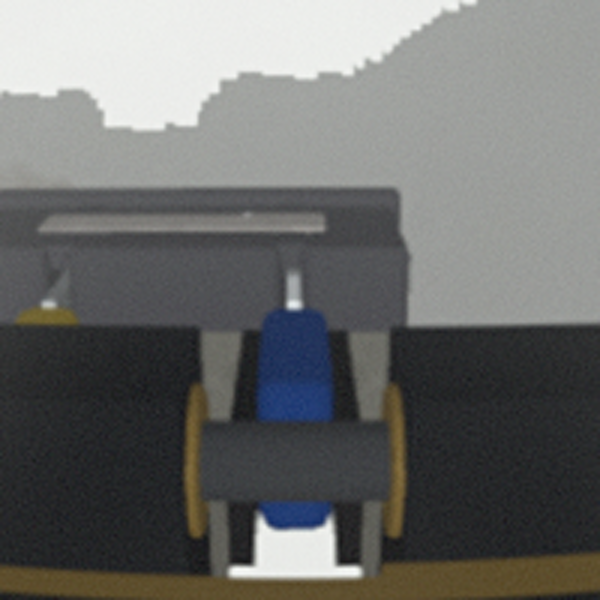

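>>> servo_tool([
  [[0, 0, -0.01], [0, 0, 0], 1],
  [[0, 0, -0.02], [0, 0, 0], 1],
  [[0, 0, -0.025], [0, 0, 0], 1],
  [[0, 0, -0.025], [0, 0, 0], 1],
  [[0, 0, -0.025], [0, 0, 0], 1],
  [[0, 0, -0.025], [0, 0, 0], 1],
  [[0, 0, 0], [0, 0, 0], 1],
  [[0, 0, 0], [0, 0, 0], 1],
])

```text
clock: 5.78
tool_pos: [0.475, 0.2093, 0.1822]
orientation: [179.8, 0.2, -173.1]
force: [-0.5, 0.7, -1.0]
opening: 0.0119
```

```bash
python3 snap.py w7;  python3 -c "
import cv2
a=cv2.imread('pics/w7.png');cv2.imwrite('pics/w7c.png',cv2.resize(a[120:320,220:420],None,fx=3,fy=3,interpolation=cv2.INTER_CUBIC))"
```

```text
[0.47501339 0.2092538  0.18218662] [ 179.81220443    0.21501283 -173.10921591] [-0.45052644  0.74530883 -1.02750995] 0.011873543035945896
```

View pics/w7c.png

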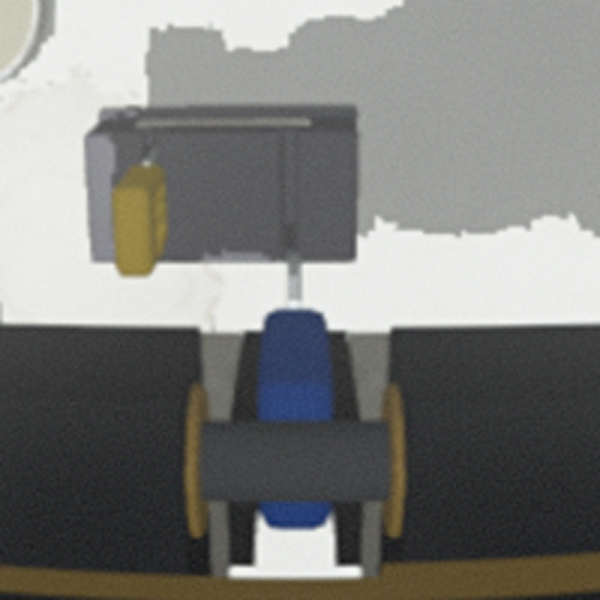

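>>> servo_tool([
  [[0.004, -0.031, -0.003], [0, 0, 0], 1],
  [[0.004, -0.031, -0.003], [0, 0, 0], 1],
  [[0.004, -0.031, -0.003], [0, 0, 0], 1],
  [[0.004, -0.031, -0.003], [0, 0, 0], 1],
  [[0.004, -0.031, -0.003], [0, 0, 0], 1],
  [[0.004, -0.031, -0.003], [0, 0, 0], 1],
  [[0.004, -0.031, -0.003], [0, 0, 0], 1],
  [[0, 0, 0], [0, 0, 0.77], 1],
  [[0, 0, 0], [0, 0, 0.77], 1],
  [[0, 0, 0], [0, 0, 0.77], 1],
  [[0, 0, 0], [0, 0, 0.77], 1],
  [[0, 0, 0], [0.97, 0, 0], 1],
  [[0, 0, 0], [0.97, 0, 0], 1],
  [[0, 0, 0], [0.97, 0, 0], 1],
  [[0, 0, 0], [0.97, 0, 0], 1],
  [[0, 0, 0], [0.97, 0, 0], 1],
  [[0, 0, 0], [0.97, 0, 0], 1],
  [[0, 0, 0], [0, 0, 0], 1],
  [[0, 0, 0], [0, 0, 0], 1],
])

```text
clock: 7.42
tool_pos: [0.472, -0.0099, 0.1988]
orientation: [-144.9, -0.2, 168.5]
force: [0.7, -0.3, -0.6]
opening: 0.012
```

```bash
python3 snap.py w8;  python3 -c "
import cv2
a=cv2.imread('pics/w8.png');cv2.imwrite('pics/w8c.png',cv2.resize(a[60:260,180:420],None,fx=3.3,fy=3,interpolation=cv2.INTER_CUBIC))"
```

```text
[ 0.47199168 -0.00992748  0.19882135] [-144.90975466   -0.19450892  168.50481818] [ 0.72194641 -0.27966689 -0.57314481] 0.011995707120948431
```

View pics/w8.png

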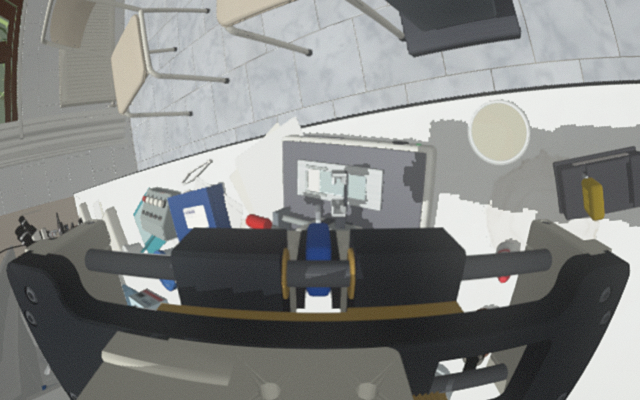

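View pics/w8c.png

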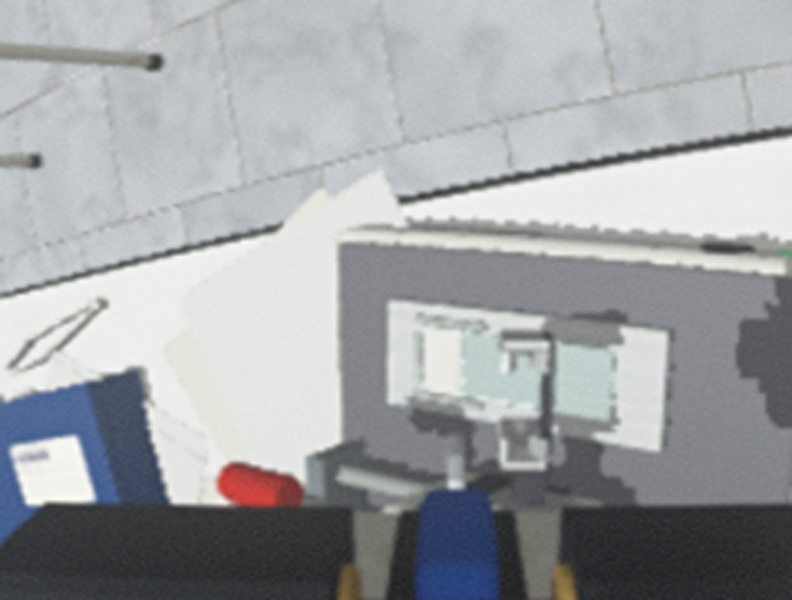

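```bash
python3 -c "
import cv2
for n,(y,x) in {'w8':(150,295),'w3':(85,180),'w2':(120,290)}.items():
  a=cv2.imread(f'pics/{n}.png');cv2.imwrite(f'pics/{n}z.png',cv2.resize(a[y:y+60,x:x+80],None,fx=10,fy=10,interpolation=cv2.INTER_CUBIC))"
cat > st.py <<'E'
from h import *
import pickle
I={n:pickle.load(open(f"pics/{n}.pkl","rb"))[0] for n in("w2","w3","w8")}
fs={"w2":lambda u,v:(210+u/4,75+v/4),"w3":lambda u,v:(100+u/4,80+v/4),"w8":lambda u,v:(180+u/3.3,60+v/3)}
O={"A":dict(w8=(390,300),w3=(290,10),w2=(282,117)),"B":dict(w8=(668,330),w3=(558,125),w2=(585,260)),"C":dict(w8=(660,450),w3=(510,243),w2=(525,372)),"D":dict(w8=(388,402),w3=(247,122),w2=(230,235)),
"deckF":dict(w2=(735,250),w3=(722,105))}
X={}
for k,d in O.items():
    X[k],e=tri([ray(I[n],fs[n](*uv),True) for n,uv in d.items()]);print(k,X[k].round(4),np.round(e,1))
for a,b in("AB","DC"):
    v=X[b]-X[a];print(a,b,np.linalg.norm(v),np.degrees(np.arctan2(-v[0],v[1])))
for a,b in("AD","BC"):
    v=X[b]-X[a];print(a,b,np.linalg.norm(v),np.degrees(np.arctan2(v[1],v[0])))
print(sum(X[k] for k in "ABCD")/4)
E
python3 st.py
```

```text
A [ 0.4287 -0.1465  0.0366] [0.1 0.4 0.3]
B [ 0.4506 -0.037   0.039 ] [0.3 0.4 0.7]
C [ 0.4934 -0.0463  0.0368] [0.8 0.9 0.3]
D [ 0.4708 -0.1542  0.0393] [0.6 0.3 0.7]
deckF [0.4332 0.0149 0.0274] [1.3 1.3]
A B 0.11172849053358438 -11.295180539496576
D C 0.11028750698740038 -11.836285939666949
A D 0.04282586551791401 -10.391666910602261
B C 0.04383893564263312 -12.306709772502916
[ 0.46088937 -0.09602214  0.0379077 ]
```

View pics/w8z.png

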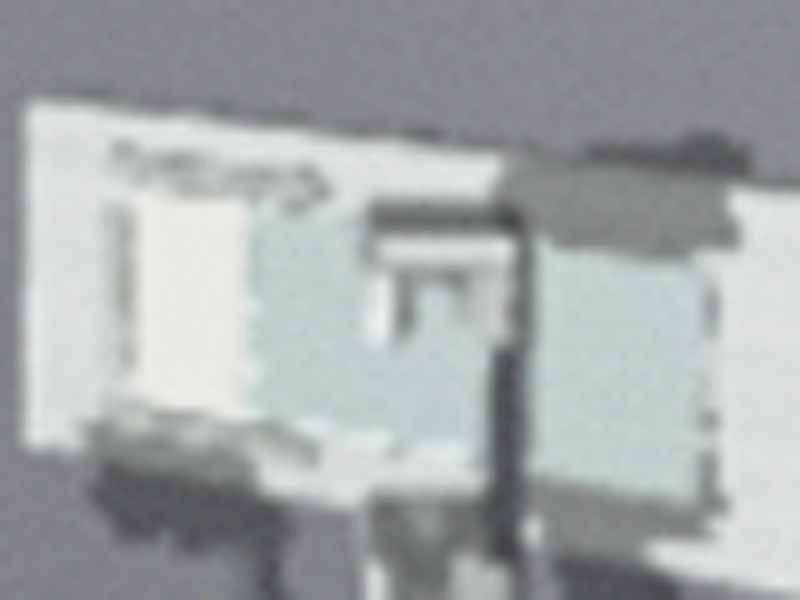

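View pics/w3z.png

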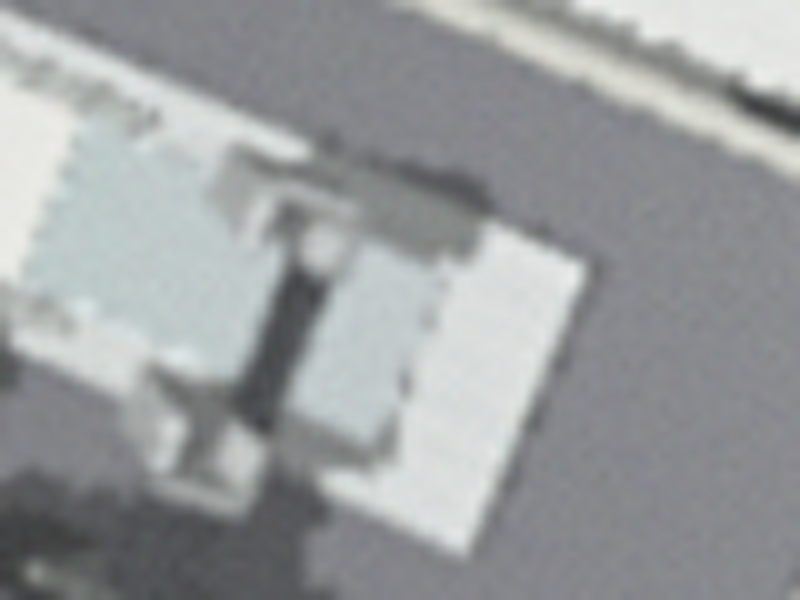

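View pics/w2z.png

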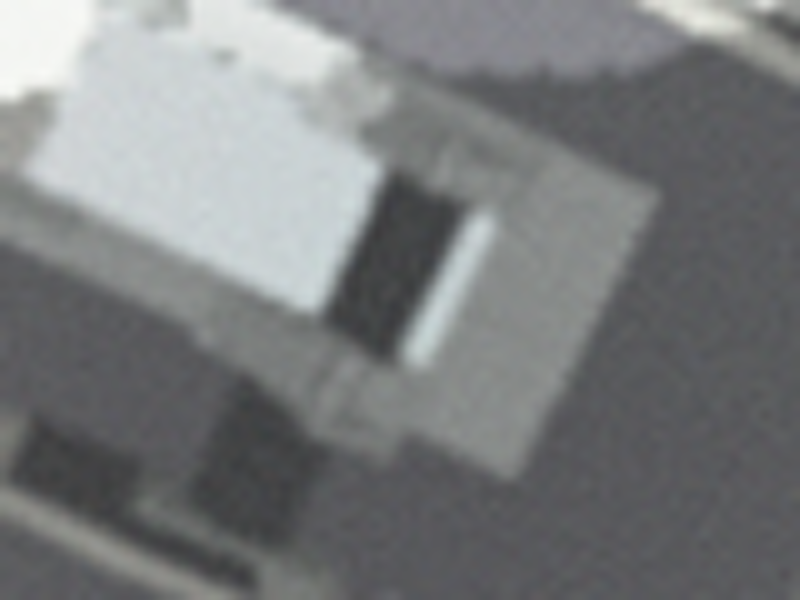

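```bash
cat > goal.py <<'E'
from h import *
psi=np.radians(-11.5)
Rz=R.from_euler('z',psi).as_matrix(); t=np.radians(35)
BX=Rz@[1,0,0];BY=Rz@[0,np.cos(t),-np.sin(t)];BZ=Rz@[0,np.sin(t),np.cos(t)]
TOOL=np.c_[-BX,BY,-BZ]
E
python3 - <<'E'
from goal import *
import pickle
I={n:pickle.load(open(f"pics/{n}.pkl","rb")) for n in("w2","w3","w8")}
o=I["w8"][1]; T=Rrpy(o["orientation"]);print(np.degrees(R.from_matrix(T.T@TOOL).as_rotvec()))
F,e=tri([ray(I["w8"][0],(338.5,177),True),ray(I["w3"][0],(210,104.5),True)]);print(F,e)
# rear web from w3 assuming z
for z in (.078,.080):
    print(plane(I["w3"][0],(199.5,133),z,True), plane(I["w3"][0],(210,104.5),z,True),plane(I["w8"][0],(338.5,177),z,True))
M=plane(I["w3"][0],(205,118.3),.080,True); H=M-.038*BZ; print("H",H)
S=H+.135*BZ; print(T.T@(S-o["tool_pos"]))
E
```

```text
[-0.09025344 -0.15647778  0.11563583]
[ 0.44803245 -0.06635868  0.0783715 ] [np.float64(0.8734536174423418), np.float64(0.8734536174423396)]
[ 0.48515671 -0.07328465  0.078     ] [ 0.44720427 -0.06669824  0.078     ] [ 0.44892515 -0.06638218  0.078     ]
[ 0.48484338 -0.07254143  0.08      ] [ 0.44709386 -0.06599024  0.08      ] [ 0.44867961 -0.06509887  0.08      ]
H [ 0.46088239 -0.09024592  0.04887222]
[-0.00525996  0.01976422  0.03420015]
```

>>> servo_tool([
  [[-0.0025, 0.01, 0.017], [0, 0, 0], 1],
  [[-0.0025, 0.01, 0.017], [0, 0, 0], 1],
  [[0, 0, 0], [0, 0, 0], 1],
  [[0, 0, 0], [0, 0, 0], 1],
])

```text
clock: 7.8
tool_pos: [0.4763, -0.0154, 0.1615]
orientation: [-145.1, -0.0, 168.3]
force: [-0.5, -0.0, 0.2]
opening: 0.0116
```

```bash
python3 snap.py w9;  python3 -c "
import cv2
a=cv2.imread('pics/w9.png');cv2.imwrite('pics/w9z.png',cv2.resize(a[160:240,265:365],None,fx=8,fy=7.5,interpolation=cv2.INTER_CUBIC))"
```

```text
[ 0.47630685 -0.01543288  0.16153593] [-1.45078161e+02 -4.74549608e-02  1.68323822e+02] [-0.49601967 -0.01721881  0.19210718] 0.011645060018838834
```

View pics/w9z.png

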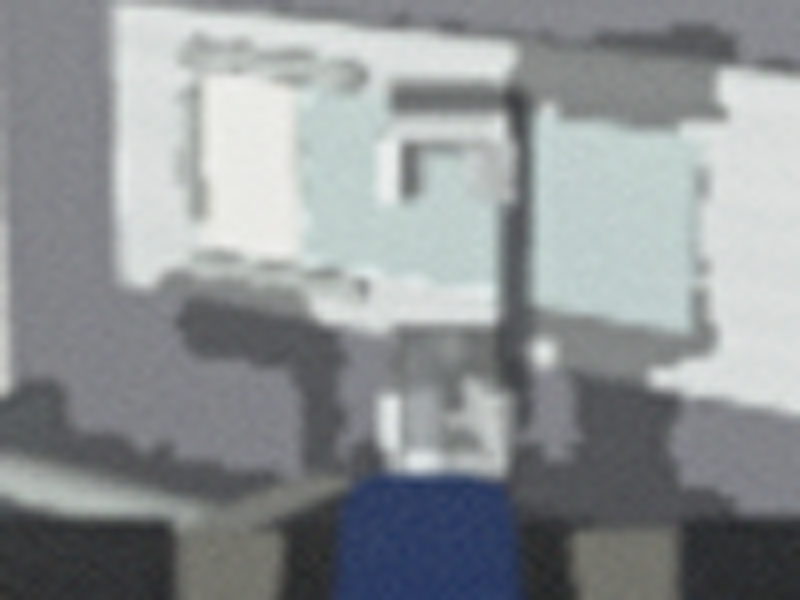

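>>> servo_tool([
  [[0, 0.001, 0.019], [0, 0, 0], 1],
  [[0, 0.001, 0.019], [0, 0, 0], 1],
  [[0, 0, 0], [0, 0, 0], 1],
  [[0, 0, 0], [0, 0, 0], 1],
])

```text
clock: 8.18
tool_pos: [0.4729, -0.0345, 0.13]
orientation: [-145.1, 0.0, 168.4]
force: [0.7, 1.1, -0.0]
opening: 0.0117
```

```bash
python3 snap.py w10;  python3 -c "
import cv2
a=cv2.imread('pics/w10.png');cv2.imwrite('pics/w10z.png',cv2.resize(a[160:240,265:365],None,fx=8,fy=7.5,interpolation=cv2.INTER_CUBIC))"
```

```text
[ 0.47289322 -0.03450117  0.12995124] [-1.45096081e+02  2.80033607e-02  1.68366309e+02] [ 0.66392209  1.09736709 -0.04726465] 0.011665716121177975
```

View pics/w10z.png

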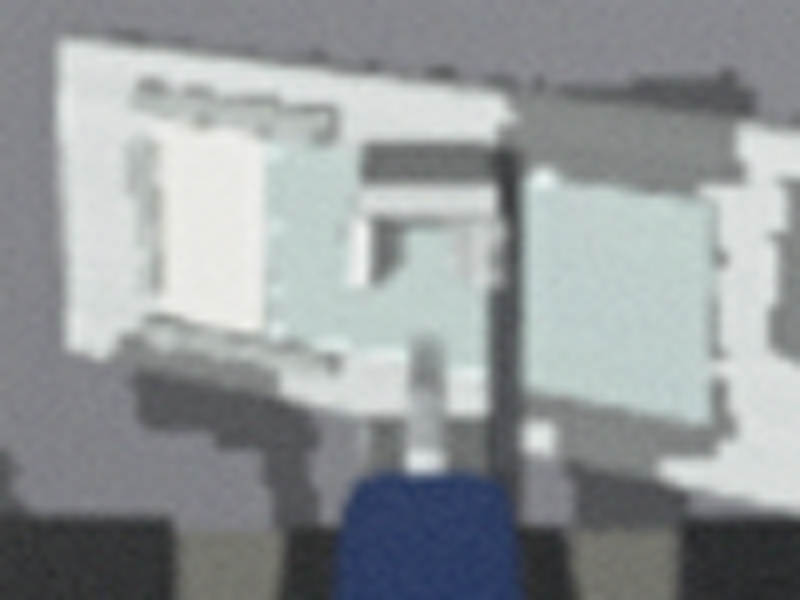

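>>> servo_tool([
  [[0, 0, 0.01], [0, 0, 0], 1],
  [[0, 0, 0.01], [0, 0, 0], 1],
  [[0, 0, 0], [0, 0, 0], 1],
  [[0, 0, 0], [0, 0, 0], 1],
])

```text
clock: 8.57
tool_pos: [0.4701, -0.0459, 0.1123]
orientation: [-145.0, -0.0, 168.4]
force: [-0.3, 0.2, 0.0]
opening: 0.0118
```

```bash
python3 snap.py w11;  python3 -c "
import cv2
a=cv2.imread('pics/w11.png');cv2.imwrite('pics/w11z.png',cv2.resize(a[160:240,265:365],None,fx=8,fy=7.5,interpolation=cv2.INTER_CUBIC))"
```

```text
[ 0.47007072 -0.0459408   0.11230575] [-1.45028379e+02 -4.48309880e-02  1.68382294e+02] [-0.34390353  0.18069849  0.01860645] 0.011814576675137281
```

View pics/w11z.png

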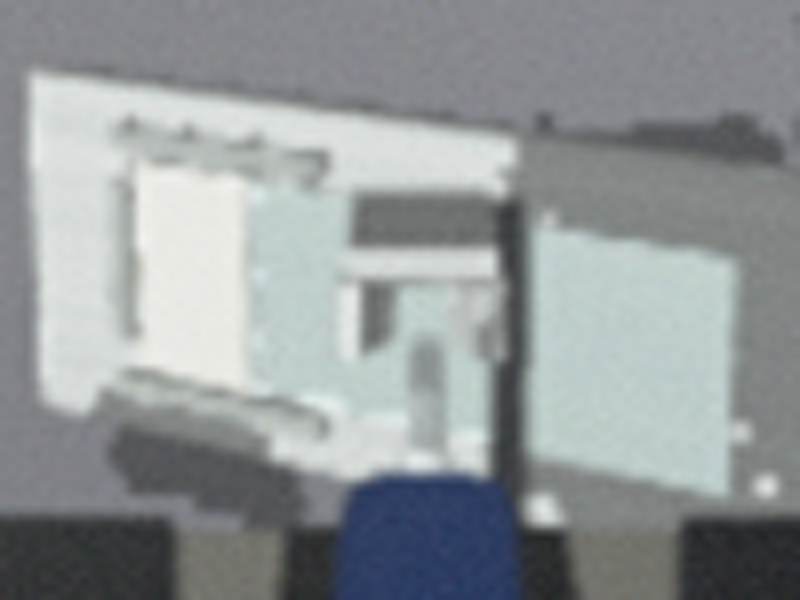

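>>> servo_tool([
  [[0, -0.0003, 0.004], [0, 0, 0], 1],
  [[0, 0, 0.004], [0, 0, 0], 1],
  [[0, 0, 0.004], [0, 0, 0], 1],
  [[0, 0, 0], [0, 0, 0], 1],
])

```text
clock: 8.95
tool_pos: [0.4685, -0.053, 0.1023]
orientation: [-145.0, -0.1, 168.4]
force: [-1.0, -1.0, 0.3]
opening: 0.0119
```

```bash
python3 snap.py w12;  python3 -c "
import cv2
a=cv2.imread('pics/w12.png');cv2.imwrite('pics/w12z.png',cv2.resize(a[160:240,265:365],None,fx=8,fy=7.5,interpolation=cv2.INTER_CUBIC))"
```

```text
[ 0.46847143 -0.05297889  0.10226637] [-1.45038250e+02 -5.27785609e-02  1.68377567e+02] [-0.98175546 -1.0476784   0.25874411] 0.011923908651998223
```

View pics/w12z.png

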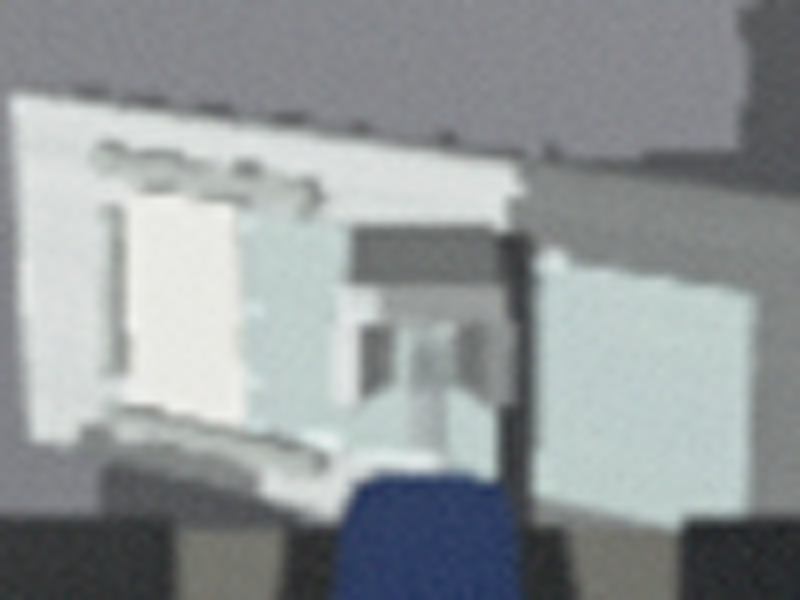

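>>> servo_tool([
  [[0, -0.0003, 0.003], [0, 0, 0], 1],
  [[0, 0, 0.003], [0, 0, 0], 1],
  [[0, 0, 0.003], [0, 0, 0], 1],
  [[0, 0, 0], [0, 0, 0], 1],
])

```text
clock: 9.33
tool_pos: [0.4675, -0.0581, 0.0952]
orientation: [-145.0, -0.0, 168.4]
force: [0.1, -0.4, -0.9]
opening: 0.0119
```

```bash
python3 snap.py w13;  python3 -c "
import cv2
a=cv2.imread('pics/w13.png');cv2.imwrite('pics/w13z.png',cv2.resize(a[160:240,265:365],None,fx=8,fy=7.5,interpolation=cv2.INTER_CUBIC))"
```

```text
[ 0.46754301 -0.05814425  0.09522536] [-1.45049196e+02 -3.72461942e-02  1.68381163e+02] [ 0.0908143  -0.43270175 -0.90534567] 0.011929017878500378
```

View pics/w13z.png

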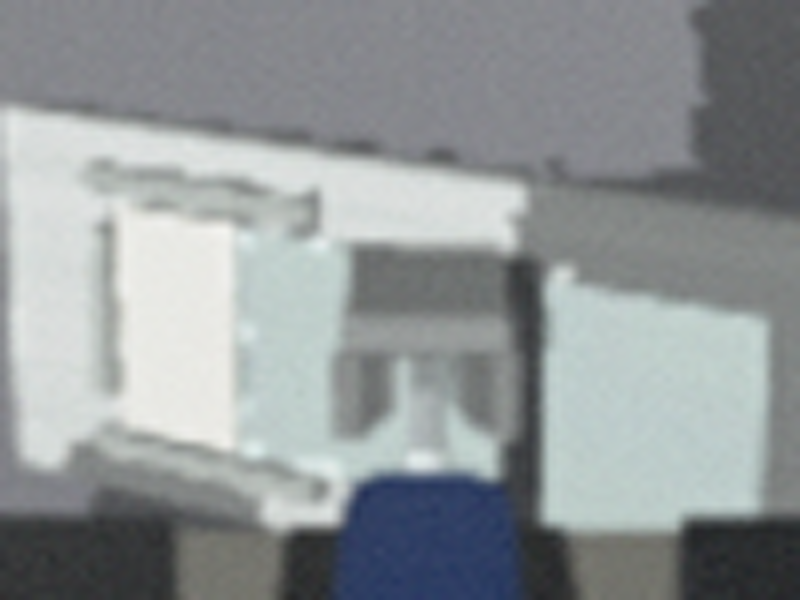

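>>> servo_tool([
  [[0, 0, 0.003], [0, 0, 0], 1],
  [[0, 0, 0.003], [0, 0, 0], 1],
  [[0, 0, 0.002], [0, 0, 0], 1],
  [[0, 0, 0], [0, 0, 0], 1],
  [[0, 0, 0], [0, 0, 0], 1],
])

```text
clock: 9.8
tool_pos: [0.467, -0.0623, 0.089]
orientation: [-145.1, -0.0, 168.4]
force: [0.5, -0.4, -0.2]
opening: 0.0118
```

>>> servo_tool([
  [[0, 0, 0.001], [0, 0, 0], 1],
  [[0, 0, 0.001], [0, 0, 0], 1],
  [[0, 0, 0], [0, 0, 0], 1],
])

```text
clock: 10.05
tool_pos: [0.4668, -0.0633, 0.0874]
orientation: [-145.1, -0.0, 168.4]
force: [-1.0, 0.7, 0.0]
opening: 0.0118
```

>>> servo_tool([
  [[0, 0, 0.001], [0, 0, 0], 1],
  [[0, 0, 0.001], [0, 0, 0], 1],
  [[0, 0, 0], [0, 0, 0], 1],
])

```text
clock: 10.3
tool_pos: [0.4668, -0.0643, 0.0859]
orientation: [-145.1, 0.0, 168.4]
force: [-0.8, 0.1, 1.7]
opening: 0.0121
```

```bash
python3 snap.py w14;  python3 -c "
import cv2
a=cv2.imread('pics/w14.png');cv2.imwrite('pics/w14z.png',cv2.resize(a[160:240,265:365],None,fx=8,fy=7.5,interpolation=cv2.INTER_CUBIC))"
```

```text
[ 0.4667511  -0.06434907  0.08589655] [-1.45084133e+02  1.54052606e-02  1.68413415e+02] [-0.78076512  0.12714141  1.67755428] 0.01211139229453037
```

View pics/w14z.png

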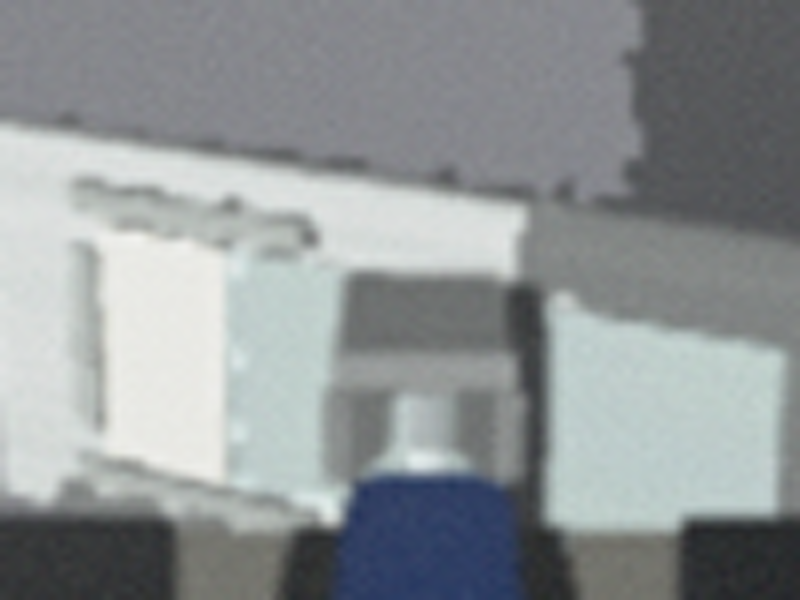

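>>> servo_tool([
  [[0, 0, 0.001], [0, 0, 0], 1],
  [[0, 0, 0], [0, 0, 0], 1],
])

```text
clock: 10.52
tool_pos: [0.4669, -0.0646, 0.0856]
orientation: [-145.1, 0.1, 168.4]
force: [-2.8, 6.1, 8.6]
opening: 0.0116
```

>>> servo_tool([
  [[0, 0, 0.001], [0, 0, 0], 1],
  [[0, 0, 0], [0, 0, 0], 1],
])

```text
clock: 10.68
tool_pos: [0.4672, -0.0648, 0.0853]
orientation: [-145.1, 0.1, 168.5]
force: [-4.9, 10.1, 15.0]
opening: 0.0119
```

>>> servo_tool([
  [[0, 0, 0.001], [0, 0, 0], 1],
  [[0, 0, 0], [0, 0, 0], 1],
])

```text
clock: 10.85
tool_pos: [0.4675, -0.0651, 0.085]
orientation: [-145.1, 0.1, 168.5]
force: [-6.8, 13.0, 19.4]
opening: 0.0117
```

>>> servo_tool([
  [[0, 0, -0.001], [0, 0, 0], 1],
  [[0, 0, 0], [0, 0, 0], 0.7],
  [[0, 0, 0], [0, 0, 0], 0.7],
  [[0, 0, 0], [0, 0, 0], 0.7],
  [[0, 0, 0], [0, 0, 0], 0.7],
  [[0, 0, 0], [0, 0, 0], 0.7],
])

```text
clock: 11.35
tool_pos: [0.4662, -0.0658, 0.084]
orientation: [-145.1, -0.0, 168.4]
force: [-0.3, -0.8, -0.5]
opening: 0.0261
```

```bash
python3 snap.py w15;  python3 -c "
import cv2
a=cv2.imread('pics/w15.png');cv2.imwrite('pics/w15z.png',cv2.resize(a[160:320,225:405],None,fx=4.4,fy=3.75,interpolation=cv2.INTER_CUBIC))"
```

```text
[ 0.46615809 -0.06575713  0.08397891] [-1.45060297e+02 -2.45214710e-02  1.68387733e+02] [-0.27060006 -0.81762026 -0.52477875] 0.026092168772384735
```

View pics/w15z.png

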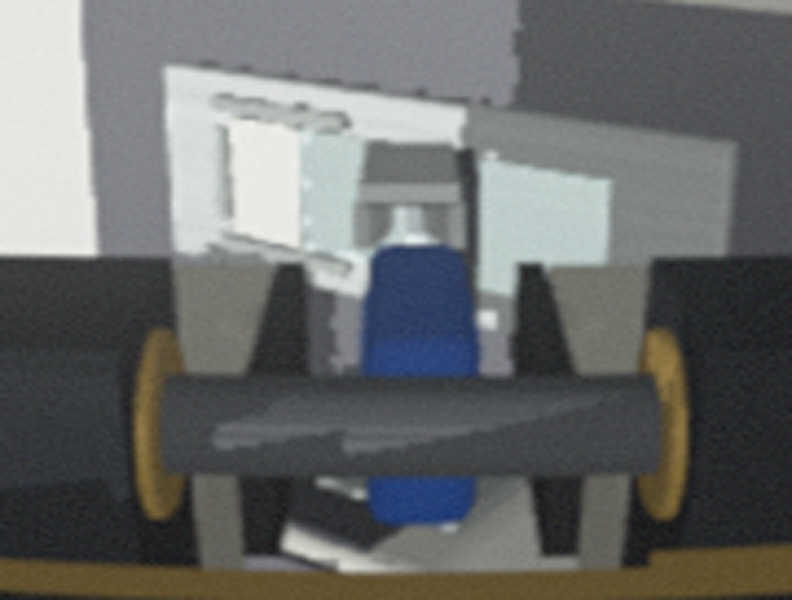

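>>> servo_tool([
  [[0, 0, -0.01], [0, 0, 0], 0.65],
  [[0, 0, -0.02], [0, 0, 0], 0.65],
  [[0, 0, -0.025], [0, 0, 0], 0.65],
  [[0, 0, 0], [0, 0, 0], 1],
  [[0, 0, 0], [0, 0, 0], 1],
  [[0, 0, 0], [0, 0, 0], 1],
])

```text
clock: 11.9
tool_pos: [0.4725, -0.0345, 0.1293]
orientation: [-145.1, -0.0, 168.4]
force: [-0.4, -0.7, -0.8]
opening: 0.016
```

```bash
python3 snap.py w16;  python3 -c "
import cv2
a=cv2.imread('pics/w16.png');cv2.imwrite('pics/w16z.png',cv2.resize(a[140:300,225:405],None,fx=4.4,fy=3.75,interpolation=cv2.INTER_CUBIC))"
```

```text
[ 0.47251855 -0.03454734  0.12932991] [-1.45099510e+02 -1.59074464e-03  1.68407166e+02] [-0.39262887 -0.6612278  -0.84050049] 0.01599990151502353
```

View pics/w16z.png

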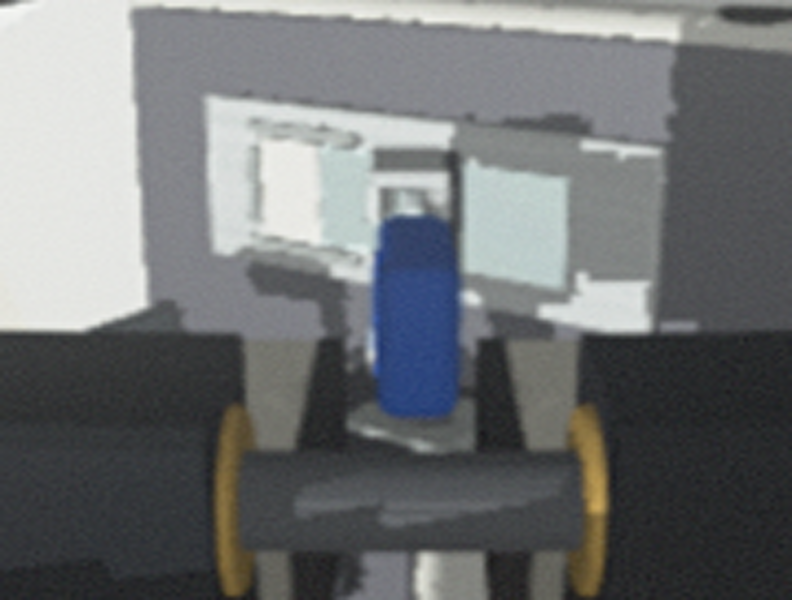

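>>> servo_tool([
  [[0, 0, 0.008], [0, 0, 0], 1],
  [[0, 0, 0.008], [0, 0, 0], 1],
  [[0, 0, 0.003], [0, 0, 0], 1],
  [[0, 0, 0], [0, 0, 0], 1],
  [[0, 0, 0], [0, 0, 0], 1],
])

```text
clock: 12.37
tool_pos: [0.4701, -0.0459, 0.1133]
orientation: [-145.0, -0.1, 168.4]
force: [0.8, 0.3, -0.3]
opening: 0.0006
```

>>> servo_tool([
  [[0, 0, 0.001], [0, 0, 0], 1],
  [[0, 0, 0.001], [0, 0, 0], 1],
  [[0, 0, 0], [0, 0, 0], 1],
])

```text
clock: 12.62
tool_pos: [0.4703, -0.0465, 0.112]
orientation: [-145.1, -0.0, 168.4]
force: [0.7, 0.1, -0.8]
opening: 0.0003
```

>>> servo_tool([
  [[0, 0, 0.001], [0, 0, 0], 1],
  [[0, 0, 0.001], [0, 0, 0], 1],
  [[0, 0, 0], [0, 0, 0], 1],
])

```text
clock: 12.87
tool_pos: [0.4711, -0.0469, 0.1111]
orientation: [-145.1, 0.1, 168.5]
force: [-1.3, 3.3, 5.8]
opening: 0.0004
```

>>> servo_tool([
  [[0, 0, 0.001], [0, 0, 0], 1],
  [[0, 0, 0], [0, 0, 0], 1],
])

```text
clock: 13.03
tool_pos: [0.4716, -0.047, 0.1108]
orientation: [-145.2, 0.2, 168.5]
force: [-1.0, 6.4, 10.3]
opening: 0.0008
```

>>> servo_tool([
  [[0, 0, 0.001], [0, 0, 0], 1],
  [[0, 0, 0], [0, 0, 0], 1],
])

```text
clock: 13.2
tool_pos: [0.4721, -0.0471, 0.1104]
orientation: [-145.2, 0.2, 168.5]
force: [-2.4, 9.6, 15.5]
opening: 0.0007
```

>>> servo_tool([
  [[0, 0, -0.015], [0, 0, 0], 1],
  [[0, 0, -0.03], [0, 0, 0], 1],
  [[0, 0, 0], [-0.97, 0, 0], 1],
  [[0, 0, 0], [-0.97, 0, 0], 1],
  [[0, 0, 0], [-0.97, 0, 0], 1],
  [[0, 0, 0], [-0.97, 0, 0], 1],
  [[0, 0, 0], [-0.97, 0, 0], 1],
  [[0, 0, 0], [-0.97, 0, 0], 1],
  [[-0.0085, -0.031, -0.005], [0, 0, 0], 1],
  [[-0.0085, -0.031, -0.005], [0, 0, 0], 1],
  [[-0.0085, -0.031, -0.005], [0, 0, 0], 1],
  [[-0.0085, -0.031, -0.005], [0, 0, 0], 1],
  [[0, 0, 0], [0, 0, 0], 1],
  [[0, 0, 0], [0, 0, 0], 1],
])

```text
clock: 14.37
tool_pos: [0.4831, -0.1532, 0.1657]
orientation: [180.0, 0.0, 168.2]
force: [-0.6, 0.6, -0.8]
opening: 0.0002
```

```bash
python3 snap.py w17;  python3 -c "
import cv2
a=cv2.imread('pics/w17.png');cv2.imwrite('pics/w17z.png',cv2.resize(a[120:280,225:445],None,fx=3.6,fy=3.6,interpolation=cv2.INTER_CUBIC))"
```

```text
[ 0.483122   -0.15324279  0.165681  ] [1.79994596e+02 4.79045793e-03 1.68210373e+02] [-0.60210507  0.55993022 -0.79440425] 0.00022949458918645603
```

View pics/w17z.png

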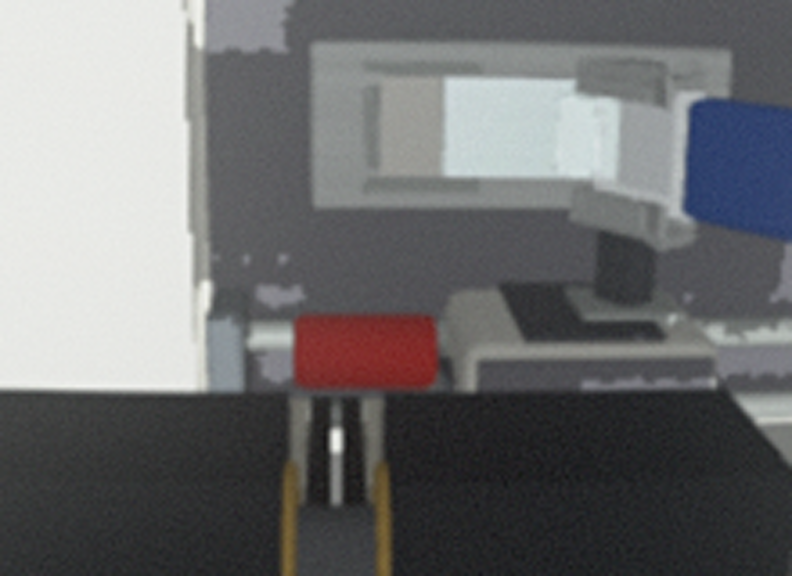

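>>> servo_tool([
  [[0, 0.001, 0.015], [0, 0, 0], 1],
  [[0, 0.001, 0.015], [0, 0, 0], 1],
  [[0.0033, 0, 0.008], [0, 0, 0], 1],
  [[0.0033, 0, 0.008], [0, 0, 0], 1],
  [[0, 0, 0], [0, 0, 0], 1],
])

```text
clock: 14.83
tool_pos: [0.472, -0.147, 0.1195]
orientation: [-179.9, -0.5, 168.4]
force: [-17.2, 8.1, 21.7]
opening: 0.0005
```

>>> servo_tool([
  [[0.0037, 0, 0.0037], [0, 0, 0], 1],
  [[0.0037, 0, 0.0037], [0, 0, 0], 1],
  [[0.003, 0, 0.0043], [0, 0, 0], 1],
  [[0.003, 0, 0.0043], [0, 0, 0], 1],
  [[0, 0, 0], [0, 0, 0], 1],
])

```text
clock: 15.25
tool_pos: [0.4607, -0.145, 0.1031]
orientation: [-180.0, -0.3, 168.5]
force: [-3.3, 0.5, 2.9]
opening: 0.0004
```

```bash
python3 snap.py w18;  python3 -c "
import cv2
a=cv2.imread('pics/w18.png');cv2.imwrite('pics/w18z.png',cv2.resize(a[120:280,225:445],None,fx=3.6,fy=3.6,interpolation=cv2.INTER_CUBIC))"
```

```text
[ 0.46074356 -0.14497528  0.10311374] [-179.95064766   -0.27339732  168.4549007 ] [-3.25258768  0.46087988  2.91800498] 0.00040522516635179735
```

View pics/w18z.png

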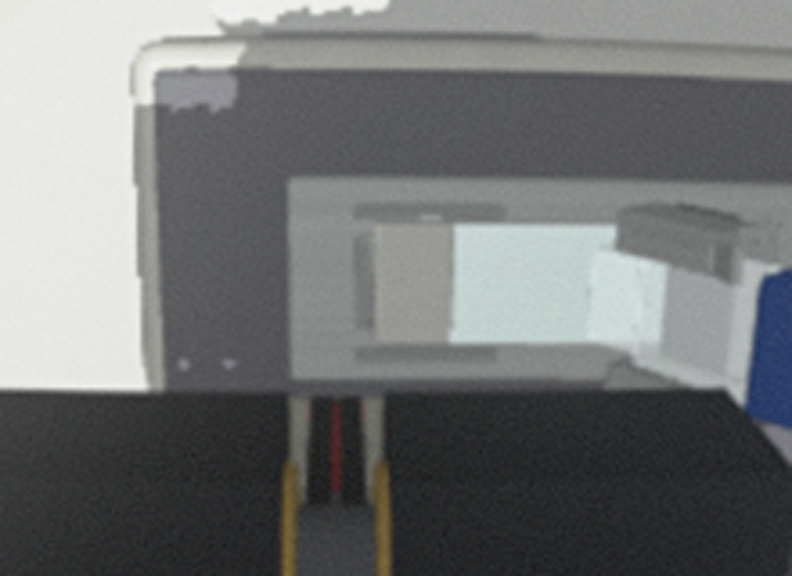

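>>> servo_tool([
  [[0.0022, 0, 0.0047], [0, 0, 0], 1],
  [[0.0022, 0, 0.0047], [0, 0, 0], 1],
  [[0.0014, 0, 0.005], [0, 0, 0], 1],
  [[0.0014, 0, 0.005], [0, 0, 0], 1],
  [[0, 0, 0], [0, 0, 0], 1],
])

```text
clock: 15.72
tool_pos: [0.4561, -0.1437, 0.0835]
orientation: [-180.0, -0.1, 168.4]
force: [0.1, -0.5, -0.2]
opening: 0.0005
```

>>> servo_tool([
  [[0.0005, 0, 0.005], [0, 0, 0], 1],
  [[0.0005, 0, 0.005], [0, 0, 0], 1],
  [[0, 0, 0], [0, 0, 0], 1],
])

```text
clock: 15.97
tool_pos: [0.4561, -0.1438, 0.0735]
orientation: [180.0, -0.0, 168.4]
force: [0.0, 0.3, 0.0]
opening: 0.0004
```

```bash
python3 - <<'E'
from plant import optics
import cv2
im=optics.snapshot("scene")[:,:,::-1]
cv2.imwrite("pics/s2c.png",cv2.resize(im[170:260,280:400],None,fx=6.5,fy=6.5,interpolation=cv2.INTER_CUBIC))
E
python3 snap.py w19;  python3 -c "
import cv2
a=cv2.imread('pics/w19.png');cv2.imwrite('pics/w19z.png',cv2.resize(a[120:280,225:445],None,fx=3.6,fy=3.6,interpolation=cv2.INTER_CUBIC))"
```

```text
[ 0.45643678 -0.14395118  0.07387627] [1.79998806e+02 9.17168728e-03 1.68423297e+02] [-0.3181805  -0.24115525  0.9876418 ] 0.000658917425114177
```

View pics/s2c.png

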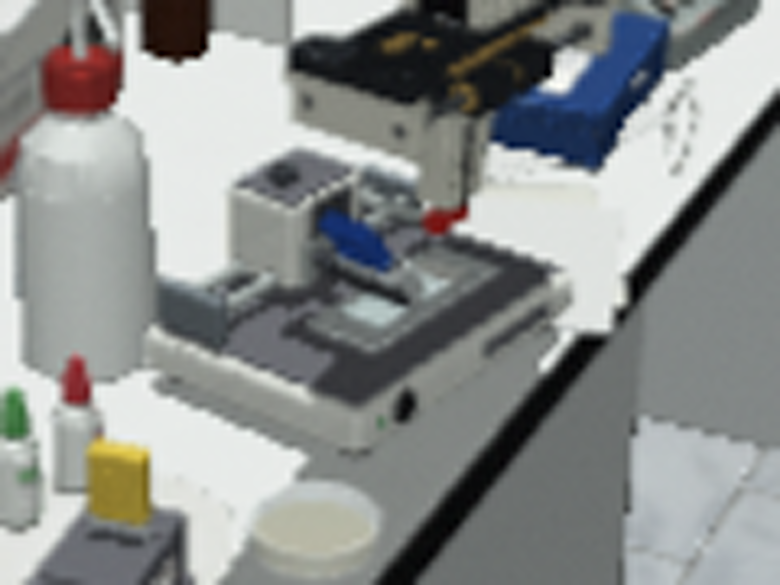

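View pics/w19z.png

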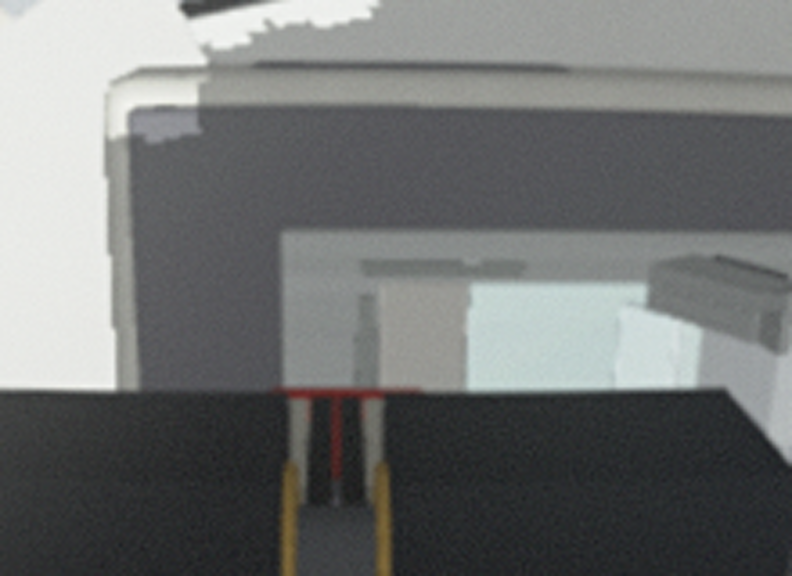

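>>> servo_tool([
  [[0.001, 0, 0.0015], [0, 0, 0], 1],
  [[0.001, 0, 0.0015], [0, 0, 0], 1],
  [[0, 0, 0], [0, 0, 0], 1],
])

```text
clock: 16.32
tool_pos: [0.4562, -0.1439, 0.0722]
orientation: [180.0, 0.2, 168.4]
force: [1.6, -0.8, 5.0]
opening: 0.0007
```

>>> servo_tool([
  [[0, 0, 0.0015], [0, 0, 0], 1],
  [[0, 0, 0.0015], [0, 0, 0], 1],
  [[0, 0, 0], [0, 0, 0], 1],
])

```text
clock: 16.57
tool_pos: [0.4564, -0.1441, 0.071]
orientation: [-180.0, 0.3, 168.5]
force: [-5.1, 1.3, 28.8]
opening: 0.0001
```

>>> servo_tool([
  [[0, 0, -0.005], [0, 0, 0], 1],
  [[0, 0, -0.02], [0, 0, 0], 1],
  [[0, -0.005, -0.03], [0, 0, 0], 1],
  [[-0.025, -0.005, -0.03], [0, 0, 0], 1],
  [[-0.03, 0, -0.03], [0, 0, 0], 1],
  [[0, 0.025, -0.02], [0, 0, 0], 1],
  [[0, 0.02, -0.02], [0, 0, 0], 1],
  [[0, 0, 0], [0, 0, 0], 1],
  [[0, 0, 0], [0, 0, 0], 1],
])

```text
clock: 17.32
tool_pos: [0.5153, -0.1197, 0.2236]
orientation: [180.0, 0.1, 168.5]
force: [-0.1, -0.8, -0.9]
opening: 0.0007
```

```bash
python3 snap.py w20;  python3 -c "
import cv2
from plant import optics
a=cv2.imread('pics/w20.png');cv2.imwrite('pics/w20z.png',cv2.resize(a[90:250,225:445],None,fx=3.6,fy=3.6,interpolation=cv2.INTER_CUBIC))
im=optics.snapshot('scene')[:,:,::-1]
cv2.imwrite('pics/s3c.png',cv2.resize(im[170:260,280:400],None,fx=6.5,fy=6.5,interpolation=cv2.INTER_CUBIC))
"
```

```text
[ 0.51527197 -0.11966516  0.22362857] [1.79950883e+02 1.16896425e-01 1.68471617e+02] [-0.1297994  -0.79780604 -0.93974082] 0.0006649347787861524
```

View pics/w20z.png

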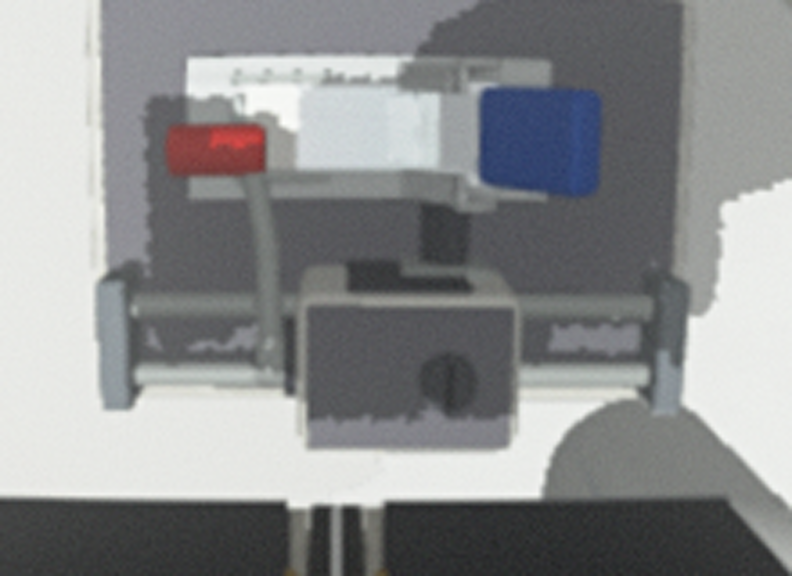

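View pics/s3c.png

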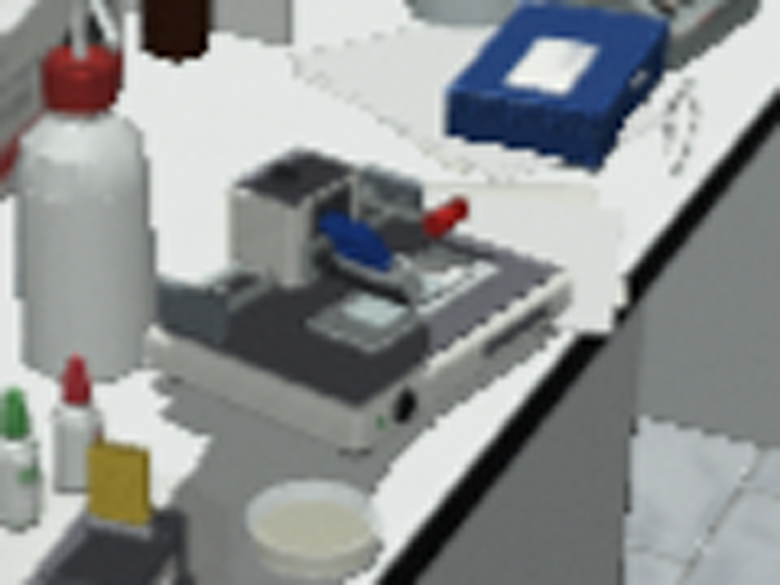

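```bash
python3 - <<'E'
from goal import *
import pickle
i,o=pickle.load(open("pics/w20.pkl","rb"))
mx=Rz@[1,0,0]
piv=np.array([.4837,-.1474,0])+.03*mx; piv[2]=.068
for th in (10,5,0,-3):
    P=piv-mx*.06*np.cos(np.radians(th));P[2]+=.06*np.sin(np.radians(th));p=proj(i,P,True)[0];print(th,((p-[225,90])*3.6).round(1))
H=np.array([.461,-.090,.040])
for x in(-.014,.014):
  for y in(-.006,.006):
    p=proj(i,H+.076*BZ+x*BX+y*BY,True)[0];print(x,y,((p-[225,90])*3.6).round(1))
E
```

```text
10 [209.  147.1]
5 [211.  143.4]
0 [213.  141.4]
-3 [214.1 141.1]
-0.014 -0.006 [562.4  82.2]
-0.014 0.006 [594.5  83.4]
0.014 -0.006 [559.5 193.5]
0.014 0.006 [591.3 191.5]
```

```bash
python3 -c "
from plant import ctrl
print(ctrl.close_job())"
```

```text
the job is handed in; nothing more can be done
None
```

I fitted the blue-gripped blade into the leaning guides, swung the lift lever down to its stop, backed the gripper clear and handed the job in at about 17.4 s.

**Checks that agreed**
- **Blade home:** the blade met a firm stop at the expected depth. A second push on top of the grip, with the fingers closed, met contact 76 mm up the guides from the home point, which is the blade's full height. That push read about 18 N.
- **Lever down:** the knob came up against a hard stop with the fingertips at about 72 mm. The expected height of the knob's top at the stop is 72.4 mm. The peak push was about 29 N.
- **Final pictures:** they show the lever level, the blade seated in the lowered holder, the arm touching nothing, and the yellow-gripped blade and the droppers and dish in view undisturbed.

**Checks that were less sure**
- **Lever push:** the force dropped to zero for part of the swing, so the knob probably ran slightly ahead of the fingers. I then pressed on until it met the stop.
- **Final position check:** the grip and knob appeared about 1.5–2 mm from where I predicted them in the last wrist picture, which is about the camera calibration's accuracy. That view says little about the lever's exact angle, so "fully down" rests mainly on the force check.
- **Early camera fit:** my first fit of the machine's outline was off by about 3 pixels. I dropped it and measured the stage corners and guides directly.
- **Closing on the grip:** the wrist read about 8 N upward as the fingers closed on the blade in the stand. I did not trace the cause, and the blade lifted out cleanly.

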